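# Centre the white reference tile and set the aperture dial

### The job

Prepare the colour meter for its white check: tap the loose reference tile across its stage, first on its far long edge and then on its near long edge, and on any edge again as needed, until it lies centred and square within the white corner marks. Touch only the edges of its metal holder, never its white face, and do not lift or tip it. Also turn the aperture dial until its pointer is at the long index mark, and leave the other things on the bench alone.

Things in the scene. Friction and masses are not known exactly. Their poses are not given: they have to be found in the camera images.
- tile: loose reference tile: steel slab holder 100 (its x) x 140 (its y) x 20 high, white face on top; about 0.5 kg, slides with ordinary friction. Origin: centre of its underside, on the stage. Near long edge (robot side) at x = -50, far long edge at x = +50, short edges at y = -70 and +70. Starts 12 to 35 off-centre, always too far from the robot, turned up to 22 degrees either way
- tile_face: the white ceramic face carried by the tile, 80 x 120 x 2, on top of the holder; not to be touched. Origin: centre of its underside, 20 above the tile's underside
- stage_mark (a point): centre of the white corner marks on the fixed stage's top, 8 above the bench. x away from the robot, y left, z up. The tile is right when its origin is here, axes parallel; the marks then lie 3 outside its edges. Dark steel plate, 240 along x, from -210 to +140 along y; at y = -210 the meter's cream housing rises, 165 high
- dial (a joint): angle of the aperture dial on the cream selector box left of the stage: 0 when its pointer is at the long index mark, on the side of the box away from the robot; positive is counter-clockwise from above. Starts at 0.6 to 1.4, light friction, stays where left; stops at -0.5 and 2.0
- dial_grip (a point): on the dial's axis, at the height to grip its upright bar, 65 above the bench. Bar 56 long (this frame's x, towards the pointer end, which has a white line on top and a nose at the rim), 13 wide (y), 40 high; its top is 14 above this point, the grey disc below it (68 across) 26 below. The selector box is 130 x 120 x 30, fixed
- calculator: bystander: desk calculator, 130 x 85 x 16, lying flat between robot and selector; leave it alone. Origin: centre of its underside
- pen: bystander: blue pen, 130 long, lying beyond the stage; leave it alone. Origin: centre of its underside (on its axis)
- vial: bystander: small amber vial, 24 across, 45 high, beyond the gap between stage and selector; leave it alone. Origin: centre of its underside
- dish: bystander: shallow glass dish, 90 across, 16 high, beyond the selector; leave it alone. Origin: centre of its underside
- jar: bystander: white jar with a cap, 60 across, 100 high, left of the selector; leave it alone. Origin: centre of its underside
- flask: bystander: bottle with a cap, 70 across, 160 high, far left; leave it alone. Origin: centre of its underside
There are look-alikes about, which are no part of the job. Of the things that look like the part that bears dial, the middle-sized one is meant.

How it is judged:
On the way, in this order (a step that is already met when the one before it is completed fails the run):
1. the fingers tap the tile on its far long edge (contact force between the fingers and tile above 0.3 N and x of the grasp point in the frame of tile above 0.045 m), for 0.04 s.
2. then the fingers tap the tile on its near long edge (contact force between the fingers and tile above 0.3 N and x of the grasp point in the frame of tile below -0.045 m), for 0.04 s.
At the end, for the whole second after the job is handed in: The tile lies flat and still on the stage, its centre within 5 mm of the centre of the marks and square to them within 4 degrees, and the dial's pointer is within 4.5 degrees of the long index mark (horizontal distance between tile and stage_mark below 0.005 m and angle between the x axis of tile and the x axis of stage_mark, either way round below 0.07 rad and z of tile in the frame of stage_mark below 0.003 m and angle between tile's own z axis and vertical below 0.03 rad and value of joint dial between -0.08 and 0.08 rad and linear speed of tile below 0.01 m/s); the robot touches nothing.
It fails at once if the tile's white face is touched (contact force between any of the fingers, the arm and tile_face above 0.5 N).
It fails at once if the tile is lifted or tipped (angle between tile's own z axis and vertical above 0.15 rad or z of tile in the frame of stage_mark above 0.012 m).
It fails at once if a bystander is moved more than 3 cm (distance of any of calculator, pen, vial, dish, jar, flask from where it was at the start of the episode above 0.03 m).
It also fails if it takes over 64 s, if anything falls off the work surface, if the arm or the gripper's body presses on something with over 40 N, if the wrist force passes 120 N, or if a joint passes its speed limit or range.

### The arm

A 6-joint arm with a two-finger parallel gripper is mounted at the origin on the work surface. World frame = base frame: x ahead of the robot, y to its left, z up, the work surface at z = 0. Lengths are in m, angles in rad, forces in N, time in s.
With the tool pointing down it reaches from about 0.375 to 0.825 m from the base axis. Payload 5.5 kg.
Tool frame: the origin (TCP) lies between the finger pads; the fingertips stand 8 mm ahead of it and the grasp point (between the pads) lies 11 mm behind it; z points along the fingers, y is the direction in which the jaws open and shut (so a half turn about z gives the same grasp; the last joint's range is limited). The gripper opens to 85 mm and grips with 20 to 120 N. Pads are 22 mm wide; open, the fingers measure 114 mm over their backs; the gripper's body (76 mm by 85 mm) begins 54 mm behind the grasp point. The pads swing forward as they close: fully open they stand 13 mm farther back than shut.
Start: joints at [-1.203, 0.314, -0.047, 1.21, 0, 1.571], TCP at [0.216, -0.56, 0.239] pointing down, gripper open.
Joint ranges: [-2.67, 2.67], [-0.69, 1.73], [-1.03, 1.25], [-2.08, 2.16], [-1.42, 1.45], [-3.14, 3.14]. Speed limits (rad/s): [2.39, 2.39, 3.01, 3.14, 3.14, 3.14].

### API

Orientations are given as a rotation vector (axis times angle).
In Python, from plant import bot, cams gives the robot as it stands.
- The arm moves only by the shell command python3 -m jog 'ROWS' [FORCE]. ROWS is JSON, a list of rows, each a list of 5 numbers: the shift along the tool's x, y, z in cm, then the turn about the tool's z in degrees, then the opening, from -1 (shut) to 1 (fully open), so that 0 is half open. In form: [[x, y, z, turn, claw], ...]. A call has 1 to 12 rows; each row shifts and turns the pose as measured when the row begins, along the tool's axes as they then stand; what a row does not reach is not made up. A row lasts 1/10 s, in which the tool goes at most 50 mm and 8.59 degrees, less where a joint would pass 70% of its speed; a pose out of reach is approached as far as the arm can. A call is refused whole if a number of a shift passes 5 or a number of a turn 8.59, either way. A call with a gripper value outside its range is refused whole. The fingers move at their own pace and stop on an object; FORCE is the grip in N (left out, the last holds). Time passes only in rows, so rows that do not move let the fingers close. It gives the time, the measured TCP pose, the force and the opening at its end, in the units of the state.
- bot.sense(): the state, without advancing time (a new reading comes with each control period).
- cams.read_camera(name): name is "scene" or "top" or "wrist"; returns the picture (420x560x3 uint8, red, green, blue); there is no depth.
- cams.calibration(name): a dict with "intrinsics" (3x3 intrinsics, pixels), "R" (3x3) and "t" (3): a world point X has camera coordinates R X + t; the wrist camera has in their place "hand_eye" (4x4, takes a point from camera to tool coordinates, whose origin is the TCP and whose axes are the flange's). Camera axes: x right, y down, z forward; pixel columns grow to the right and rows downward; lengths in m; the calibration is good to about 2 mm. A picture is of the moment at which its call begins: read the wrist's pose just before it. calibration takes no time and is no camera call.
- bot.close_job(): hands the job in, once; it reports no verdict.
The state is a dict: "time": time; "joint_positions": joint angles; "joint_velocities": joint speeds; "tau": joint torques, N m; "position": TCP position; "tcp_rot": TCP orientation; "contact_force": force on the tool from outside, world axes, zero at the start; "torque": the same for the moment, N m; "grip_width": opening from 0.0 (shut) to 1.0 (fully open).
Only numpy, scipy, OpenCV 4.12 (cv2) and the standard library are available. Lean on these libraries where they do the work, as an engineer would, in place of code of your own. Each camera call takes 0.05 s, during which the arm holds its last target.

## Working session

There is one attempt and no reset: what is moved stays moved. The work goes in short steps, Python scripts to look and compute and a shell command to move; the robot and the scene stay as the last step left them, time stands still between calls to the robot, and variables do not carry over. Pictures are saved under pics/ and viewed, and the job is handed in when it is done.

```bash
ls; mkdir -p pics
python3 - <<'E'
from plant import bot,cams
import cv2
s=bot.sense();print({k:(v if isinstance(v,float) else [round(float(x),3) for x in (v if hasattr(v,'__len__') else [v])]) for k,v in s.items()})
for n in ["scene","top"]:
    im=cams.read_camera(n);cv2.imwrite(f"pics/{n}0.png",im[:,:,::-1]);c=cams.calibration(n);print(n,c)
print(cams.calibration("wrist"))
E
```

```text
pics
{'time': 0.0, 'joint_positions': [-1.203, 0.314, -0.048, 1.21, 0.0, 1.571], 'joint_velocities': [-0.001, 0.001, -0.001, 0.002, 0.0, -0.001], 'tau': [-0.003, -53.958, 33.976, 0.019, -0.0, -0.0], 'position': [0.216, -0.559, 0.238], 'tcp_rot': [-3.087, -0.574, 0.0], 'contact_force': [-0.082, -0.985, -0.882], 'torque': [0.008, -0.04, -0.032], 'grip_width': 1.0006499328301035}
scene {'intrinsics': array([[400.12814634,   0.        , 280.99839376],
       [  0.        , 400.12814634, 210.44017041],
       [  0.        ,   0.        ,   1.        ]]), 'R': array([[-0.30803034,  0.9513241 ,  0.00998803],
       [ 0.70778765,  0.23616546, -0.66577963],
       [-0.63573104, -0.19801092, -0.74608158]]), 't': array([-0.08522565, -0.41119167,  1.38003349])}
top {'intrinsics': array([[395.93002039,   0.        , 289.45442672],
       [  0.        , 395.93002039, 211.316918  ],
       [  0.        ,   0.        ,   1.        ]]), 'R': array([[-0.02330019, -0.9995924 , -0.01649631],
       [-0.99709938,  0.02443166, -0.07208273],
       [ 0.07245638,  0.01476891, -0.99726223]]), 't': array([0.28644437, 0.52337285, 1.06510296])}
{'intrinsics': array([[320.80899404,   0.        , 279.37405991],
       [  0.        , 320.80899404, 211.20600504],
       [  0.        ,   0.        ,   1.        ]]), 'hand_eye': array([[ 4.35994506e-04, -9.55596260e-01, -2.94678805e-01,
         7.51173148e-02],
       [ 9.99999801e-01,  5.51097754e-04, -3.07563801e-04,
         4.97243574e-04],
       [ 4.56303646e-04, -2.94678612e-01,  9.55596310e-01,
        -1.34881990e-01],
       [ 0.00000000e+00,  0.00000000e+00,  0.00000000e+00,
         1.00000000e+00]])}
```

View pics/scene0.png

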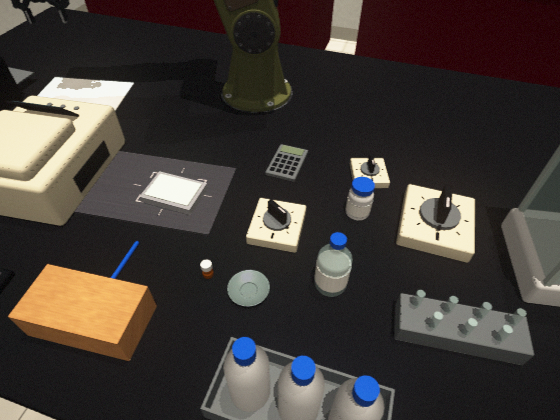

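View pics/top0.png

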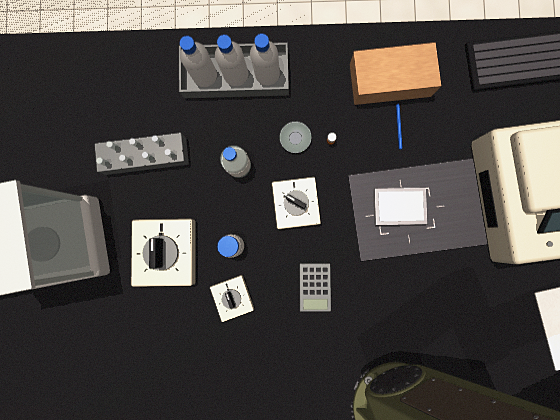

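Run:
```python
import cv2
im=cv2.imread("pics/top0.png")
cv2.imwrite("pics/top0_a.png",cv2.resize(im[110:260,270:450],None,fx=4.4,fy=4,interpolation=cv2.INTER_CUBIC)[:600,:800])
cv2.imwrite("pics/top0_b.png",cv2.resize(im[100:290,20:270],None,fx=3,fy=3,interpolation=cv2.INTER_CUBIC))
```

```text
(no output)
```

View crops.

The middle-sized selector is at (296,203) in the top view, next to the stage. The other two, at (163,253) and (231,298), are the large and small look-alikes.

Run:
```python
import cv2
im=cv2.imread("pics/top0.png")
cv2.imwrite("pics/top0_a.png",cv2.resize(im[165:255,345:455],None,fx=7,fy=6.5,interpolation=cv2.INTER_CUBIC))
cv2.imwrite("pics/top0_b.png",cv2.resize(im[170:235,265:330],None,fx=9,fy=9,interpolation=cv2.INTER_CUBIC))
```

```text
(no output)
```

View pics/top0_a.png

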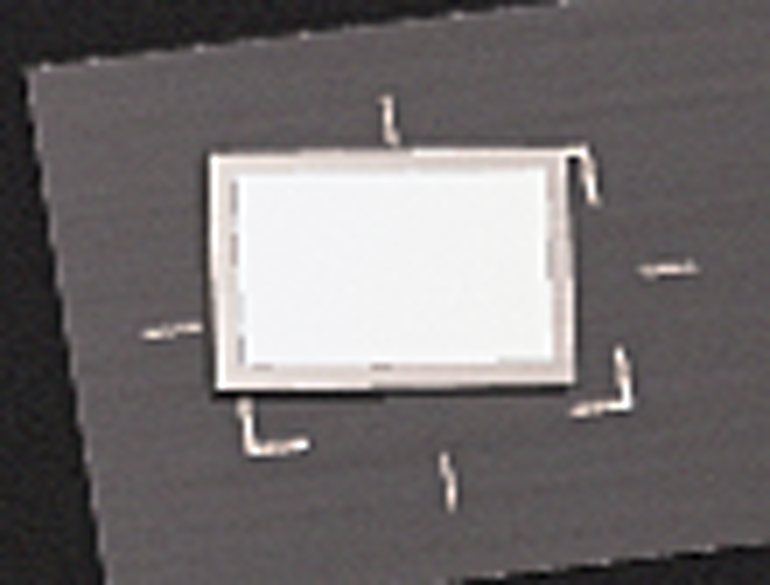

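View pics/top0_b.png

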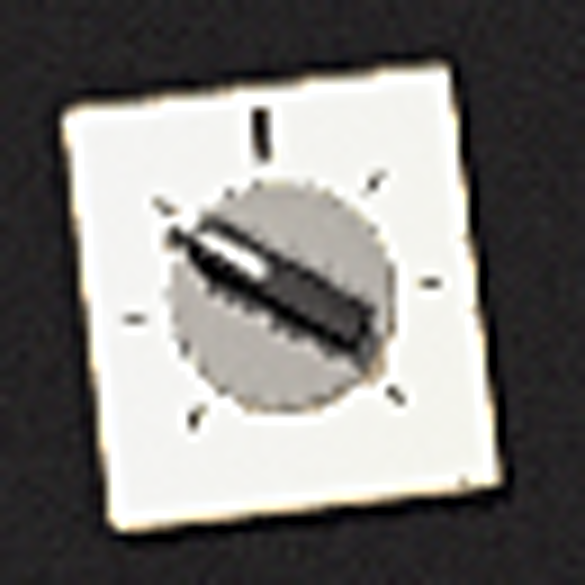

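```bash
cat > h.py <<'E'
import numpy as np, cv2
from scipy.spatial.transform import Rotation as Ro
def ray(K,R,t,uv,z):
    C=-R.T@t; d=R.T@np.linalg.inv(K)@np.array([uv[0],uv[1],1.]); return C+d*(z-C[2])/d[2]
def fixed(cams,name):
    c=cams.calibration(name); return c["intrinsics"],c["R"],c["t"]
def wrist(cams,pos,rv):
    c=cams.calibration("wrist"); H=c["hand_eye"]; Rt=Ro.from_rotvec(rv).as_matrix()
    Rc=Rt@H[:3,:3]; C=Rt@H[:3,3]+pos; R=Rc.T; return c["intrinsics"],R,-R@C
def P(cam,uv,z): return ray(*cam,uv,z)
def un(x,y,fx,fy,ox,oy): return ((x+.5)/fx-.5+ox,(y+.5)/fy-.5+oy)
def ang(a,b): return np.degrees(np.arctan2(b[1]-a[1],b[0]-a[0]))
def tool_shift(pos,rv,target): return Ro.from_rotvec(rv).as_matrix().T@(np.array(target)-pos)*100
E
python3 - <<'E'
from plant import bot,cams
from h import *
np.set_printoptions(precision=4,suppress=True)
c=fixed(cams,"top");print("C",-c[1].T@c[2])
A=lambda x,y,z:P(c,un(x,y,7,6.5,345,165),z)
for n,p in dict(FL=(210,152),FR=(570,150),NL=(215,388),NR=(575,383)).items(): print(n,A(*p,.028)[:2])
f=[A(*p,.028) for p in [(210,152),(570,150),(575,383),(215,388)]];print("tile c",np.mean(f,0),"yaw", ang(f[1],f[0])-90,ang(f[2],f[3])-90)
t,b,l,r=[A(*p,.008) for p in [(390,120),(447,482),(172,330),(668,268)]]
print("marks mid",(t+b)/2,(l+r)/2,"yaw",ang(b,t),ang(r,l)-90)
for p in [(250,452),(630,405),(585,150)]: print("corner",A(*p,.008)[:2])
for p in [(30,68),(105,585)]: print("stage L",A(*p,.008)[:2])
B=lambda x,y,z:P(c,un(x,y,9,9,265,170),z)
cs=[B(*p,.03) for p in [(65,110),(450,65),(500,490),(112,528)]];print("box",np.mean(cs,0),ang(cs[3],cs[0]),ang(cs[2],cs[1]),ang(cs[1],cs[0])-90)
print("disc",B(284,297,.039)); print("idx",B(262,133,.03)); 
g=[B(*p,.079) for p in [(200,230),(365,320)]]
print("bar", g, np.mean(g,0),ang(g[1],g[0]))
print("nose",B(175,235,.045))
for n,p,z in [("calc",(315,287),.016),("vial",(332,137),.045),("dish",(295,137),.016),("jar",(230,246),.1),("flask",(236,161),.1),("pen",(400,126),.01)]: print(n,P(c,p,z)[:2])
E
```

```text
C [0.4514 0.2578 1.1046]
FL [0.5878 0.04  ]
FR [ 0.5851 -0.0995]
NL [0.4887 0.042 ]
NR [ 0.4874 -0.0967]
tile c [ 0.5372 -0.0286  0.028 ] yaw -1.113594808899748 -0.5127255509731583
marks mid [ 0.5249 -0.0435  0.008 ] [ 0.5253 -0.0441  0.008 ] yaw 5.750165004876744 6.2974084391006215
corner [0.4619 0.0253]
corner [ 0.4783 -0.1244]
corner [ 0.5874 -0.112 ]
stage L [0.6284 0.106 ]
stage L [0.4072 0.0842]
box [0.5528 0.2558 0.03  ] 5.215292080058291 5.049219690448293 5.243457281755198
disc [0.5521 0.2551 0.039 ]
idx [0.6031 0.2605 0.03  ]
bar [array([0.5684, 0.279 , 0.079 ]), array([0.541 , 0.2319, 0.079 ])] [0.5547 0.2555 0.079 ] 59.849910795891766
nose [0.5709 0.2872 0.045 ]
calc [0.3227 0.2093]
vial [0.7278 0.1533]
dish [0.7382 0.2536]
jar [0.4399 0.4254]
flask [0.6575 0.4072]
pen [ 0.763  -0.0414]
```

Stage marks are at about (0.525, -0.044), yaw 6°. The tile is at (0.537, -0.029), yaw -1°. The dial axis is at (0.553, 0.255), with its bar at about +0.95 rad. I'll raise the tool and move it over the tile for a wrist view.

```bash
python3 - <<'E'
from plant import bot,cams
from h import *
np.set_printoptions(precision=3,suppress=True)
s=bot.sense(); M=Ro.from_rotvec(s["tcp_rot"]).as_matrix(); print(M)
print(tool_shift(s["position"],s["tcp_rot"],[.565,-.044,.32]))
E
python3 -m jog '[[0,0,-3,7.5,1],[0,0,-3,7.5,1]]'
```

```text
[[ 0.933  0.36  -0.001]
 [ 0.36  -0.933  0.001]
 [-0.    -0.001 -1.   ]]
[ 51.14  -35.543  -8.093]
time: 0.3
position: [0.2144, -0.5564, 0.294]
tcp_rot: [-3.126, -0.153, 0.006]
contact_force: [0.1, -0.9, 0.2]
grip_width: 1.0
```

```bash
python3 -m jog '[[2,-4,-2,0,1],[2,-4,0,0,1],[2,-4,0,0,1],[3,-4,0,0,1],[3,-4,0,0,1],[3,-4,0,0,1],[4,-3,0,0,1],[4,-3,0,0,1],[4,-3,0,0,1],[4,-3,0,0,1],[4,-3,0,0,1],[2,-2,0,0,1]]'
```

```text
time: 1.5
position: [0.5451, -0.1105, 0.3175]
tcp_rot: [-3.13, -0.134, 0.006]
contact_force: [-0.4, -1.0, -0.1]
grip_width: 0.998
```

```bash
python3 -m jog '[[1,-4,0,0.5,1],[0.5,-2.6,0,0.5,1],[0,0,0,0,1]]'
python3 - <<'E'
from plant import bot,cams
from h import *
s=bot.sense(); im=cams.read_camera("wrist"); print(s["position"],s["tcp_rot"],s["time"])
import json;json.dump([list(s["position"]),list(s["tcp_rot"])],open("w1.json","w"))
cv2.imwrite("pics/w1.png",im[:,:,::-1])
E
```

```text
time: 1.8
position: [0.5571, -0.0374, 0.3154]
tcp_rot: [-3.13, -0.113, 0.011]
contact_force: [0.2, 0.3, 1.1]
grip_width: 1.001
[ 0.55710526 -0.03742849  0.31535915] [-3.1299898  -0.11288449  0.01065769] 1.8
```

View pics/w1.png

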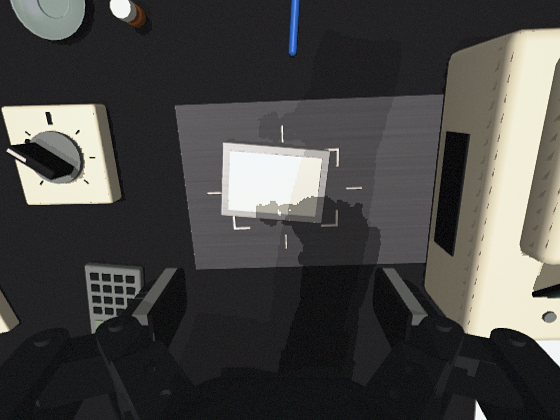

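Run:
```python
import cv2
im=cv2.imread("pics/w1.png")
cv2.imwrite("pics/w1a.png",cv2.resize(im[115:255,200:370],None,fx=4.5,fy=4.2,interpolation=cv2.INTER_CUBIC))
```

```text
(no output)
```

View pics/w1a.png

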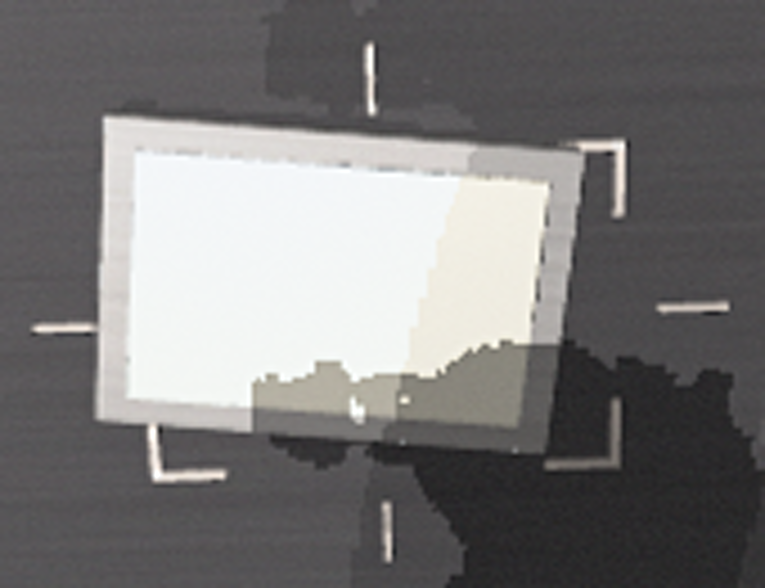

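```bash
cat > meas.py <<'E'
from h import *
def report(A,tile,tbl r=None): pass
E
cat > meas.py <<'E'
from h import *
# A(x,y,z)->world ; tile corners FL,FR,NR,NL ; ticks top,bottom,left,right
def marks(A,t,b,l,r):
    t,b,l,r=[A(*p,.008) for p in (t,b,l,r)]
    d1=b-t;d2=r-l
    k=np.linalg.solve(np.c_[d1[:2],-d2[:2]],(l-t)[:2]); c=(t+k[0]*d1)[:2]
    return c,(ang(b,t)+ang(r,l)-90)/2,(ang(b,t),ang(r,l)-90)
def tile(A,pts):
    f=[A(*p,.028)[:2] for p in pts]
    y=[ang(f[1],f[0])-90,ang(f[2],f[3])-90,ang(f[3],f[0]),ang(f[2],f[1])]
    return np.mean(f,0),np.average(y,weights=[1.4,1.4,1,1]),y,[np.linalg.norm(f[0]-f[1]),np.linalg.norm(f[0]-f[3])]
def rel(c,yaw,p):
    a=np.radians(yaw);return np.array([[np.cos(a),np.sin(a)],[-np.sin(a),np.cos(a)]])@(np.array(p)-c)*1000
E
python3 - <<'E'
from plant import cams
from meas import *
import json
np.set_printoptions(precision=4,suppress=True)
w=json.load(open("w1.json"));c=wrist(cams,np.array(w[0]),w[1])
A=lambda x,y,z:P(c,un(x,y,4.5,4.2,200,115),z)
m=marks(A,(371,78),(387,532),(65,328),(693,307));print("marks",m)
t=tile(A,[(104,116),(583,153),(545,453),(97,419)]);print("tile",t,"rel mm",rel(m[0],m[1],t[0]),t[1]-m[1])
W=lambda x,y,z:P(c,(x,y),z)
print("box",np.mean([W(*p,.03) for p in [(3,107),(106,104),(120,203),(25,206)]],0),"disc",W(52,157,.039),"idx",W(48,117,.03))
E
```

```text
marks (array([ 0.5253, -0.0435]), np.float64(6.3204614853894014), (np.float64(6.232698421975026), np.float64(6.408224548803773)))
tile (array([ 0.538 , -0.0284]), np.float64(-0.3228390100597447), [np.float64(-0.44789914805971875), np.float64(-0.5550317976821475), np.float64(-0.1486852126801839), np.float64(0.0031612884320220552)], [np.float64(0.1384310695380077), np.float64(0.09845232211086159)]) rel mm [14.2603 13.6256] -6.643300495449147
box [0.5533 0.2484 0.03  ] disc [0.5543 0.2575 0.039 ] idx [0.6032 0.2618 0.03  ]
```

```bash
python3 -m jog '[[4,-0.3,2,-2.2,0.5],[2.7,-0.2,4,0,0.5],[0,0,4,0,0.5],[0,0,4,0,0.5],[0,0,4,0,0.5],[0,0,3,0,0.5],[0,0,2,0,0.5],[0,0,0,0,0.5]]'
python3 - <<'E'
from plant import bot,cams
from h import *
s=bot.sense();M=Ro.from_rotvec(s["tcp_rot"]).as_matrix();print(M.round(3)); print(rel:=None)
from meas import rel
print(rel([.5253,-.0435],6.32,s["position"][:2]),s["position"][2])
im=cams.read_camera("scene");cv2.imwrite("pics/s2.png",cv2.resize(im[80:300,40:340],None,fx=2.5,fy=2.5)[:,:,::-1])
E
```

```text
time: 2.65
position: [0.623, -0.0369, 0.0775]
tcp_rot: [-3.134, -0.162, 0.008]
contact_force: [-1.5, -0.7, -0.6]
grip_width: 0.752
[[ 0.995  0.103 -0.005]
 [ 0.103 -0.995  0.004]
 [-0.005 -0.004 -1.   ]]
None
[97.79223214 -4.20021034] 0.07748041074488059
```

View pics/s2.png

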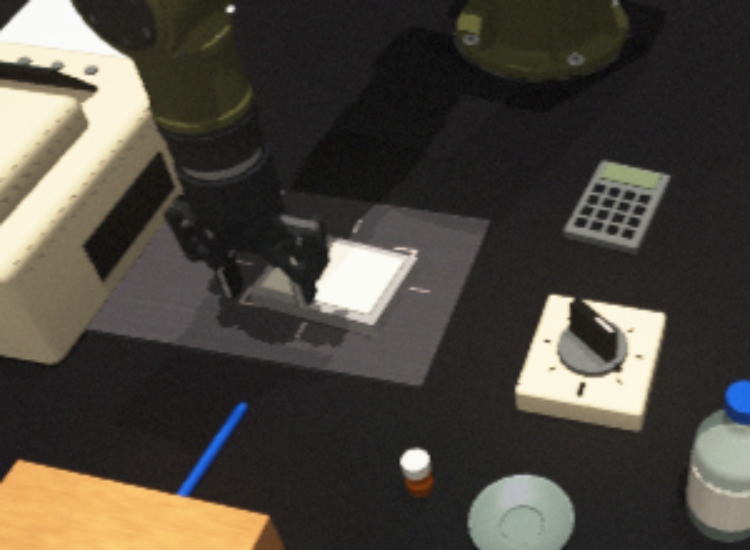

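```bash
python3 -m jog '[[0,-1.2,2,-0.4,0.5],[0,0,2,0,0.5],[0,0,1.4,0,0.5],[0,0,0,0,0.5]]'
python3 - <<'E'
from plant import bot,cams
from h import *
from meas import rel
s=bot.sense()
print(rel([.5253,-.0435],6.32,s["position"][:2]),s["position"][2])
im=cams.read_camera("scene");cv2.imwrite("pics/s3.png",cv2.resize(im[150:230,110:220],None,fx=7,fy=7,interpolation=cv2.INTER_CUBIC)[:,:,::-1])
E
```

```text
time: 3.1
position: [0.6274, -0.0281, 0.0305]
tcp_rot: [-3.135, -0.167, -0.01]
contact_force: [-0.3, 0.6, 0.0]
grip_width: 0.748
[103.20747688   4.02350155] 0.030490231922418898
```

View pics/s3.png

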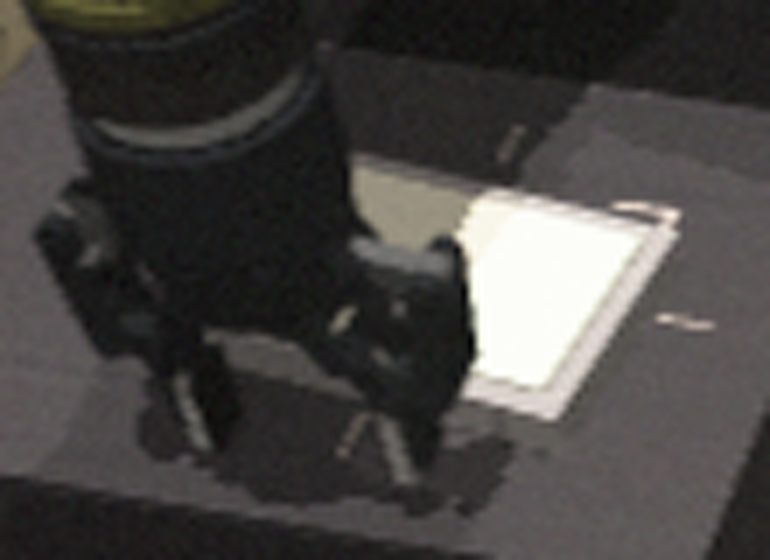

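```bash
python3 -m jog '[[0,0,0.5,0,0.5],[0,0,0,0,0.5]]';  python3 -m jog '[[0,0,0.3,0,0.5],[0,0,0,0,0.5]]'
```

```text
time: 3.35
position: [0.6302, -0.0288, 0.0289]
tcp_rot: [-3.136, -0.166, -0.018]
contact_force: [-0.5, 0.6, -0.2]
grip_width: 0.75
time: 3.55
position: [0.6313, -0.029, 0.0271]
tcp_rot: [-3.136, -0.166, -0.022]
contact_force: [-0.6, -0.6, 0.8]
grip_width: 0.75
```

```bash
python3 -m jog '[[-1,0,0.7,0,0.5],[-1,0,0.6,0,0.5]]'
cat > st.py <<'E'
from plant import bot,cams
from meas import *
s=bot.sense();M=Ro.from_rotvec(s["tcp_rot"]).as_matrix()
print("stage mm",rel([.5253,-.0435],6.32,s["position"][:2]).round(1),"z",round(s["position"][2]*1000,1),"yawx",round(np.degrees(np.arctan2(M[1,0],M[0,0])),2),"toolz",M[:,2].round(3))
E
python3 st.py
```

```text
time: 3.75
position: [0.6139, -0.0311, 0.0151]
tcp_rot: [-3.137, -0.167, -0.029]
contact_force: [-0.4, 0.9, 0.1]
grip_width: 0.753
stage mm [89.4  2.6] z 15.1 yawx 6.09 toolz [ 0.018  0.001 -1.   ]
```

```bash
python3 - <<'E'
from plant import bot,cams
from h import *
im=cams.read_camera("scene");cv2.imwrite("pics/s4.png",cv2.resize(im[150:230,110:220],None,fx=7,fy=7,interpolation=cv2.INTER_CUBIC)[:,:,::-1])
E
python3 st.py
```

```text
stage mm [86.9  2.7] z 13.9 yawx 6.08 toolz [ 0.015  0.001 -1.   ]
```

View pics/s4.png

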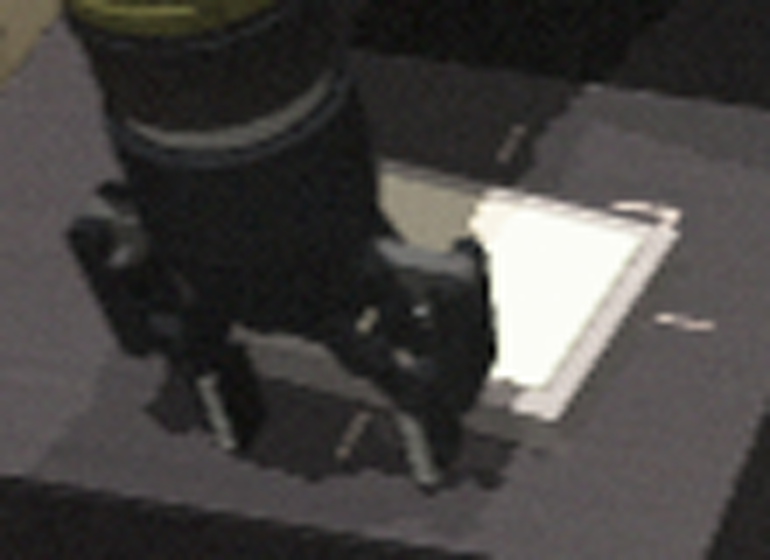

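```bash
python3 -m jog '[[-0.7,0,0,0,0.5],[-0.6,0,0,0,0.5]]'; python3 st.py;python3 -m jog '[[-0.6,0,0,0,0.5]]'; python3 st.py
```

```text
time: 4.0
position: [0.5985, -0.0324, 0.0138]
tcp_rot: [-3.136, -0.167, -0.026]
contact_force: [1.6, 0.5, -1.4]
grip_width: 0.75
stage mm [73.9  3. ] z 13.8 yawx 6.08 toolz [ 0.016  0.002 -1.   ]
time: 4.1
position: [0.5927, -0.033, 0.0141]
tcp_rot: [-3.136, -0.167, -0.028]
contact_force: [1.9, 1.4, -1.7]
grip_width: 0.751
stage mm [68.2  3. ] z 14.1 yawx 6.08 toolz [ 0.018  0.002 -1.   ]
```

```bash
python3 -m jog '[[-0.6,0,0,0,0.5],[-0.6,0,0,0,0.5]]'; python3 st.py
python3 - <<'E'
from plant import bot,cams
from h import *
im=cams.read_camera("top");cv2.imwrite("pics/t5.png",cv2.resize(im[165:255,345:455],None,fx=7,fy=6.5,interpolation=cv2.INTER_CUBIC)[:,:,::-1])
E
python3 st.py
```

```text
time: 4.3
position: [0.5807, -0.0342, 0.0144]
tcp_rot: [-3.136, -0.167, -0.031]
contact_force: [2.8, 0.7, -1.3]
grip_width: 0.754
stage mm [56.1  3.1] z 14.4 yawx 6.09 toolz [ 0.02   0.002 -1.   ]
stage mm [54.9  3.1] z 14.3 yawx 6.08 toolz [ 0.018  0.002 -1.   ]
```

View pics/t5.png

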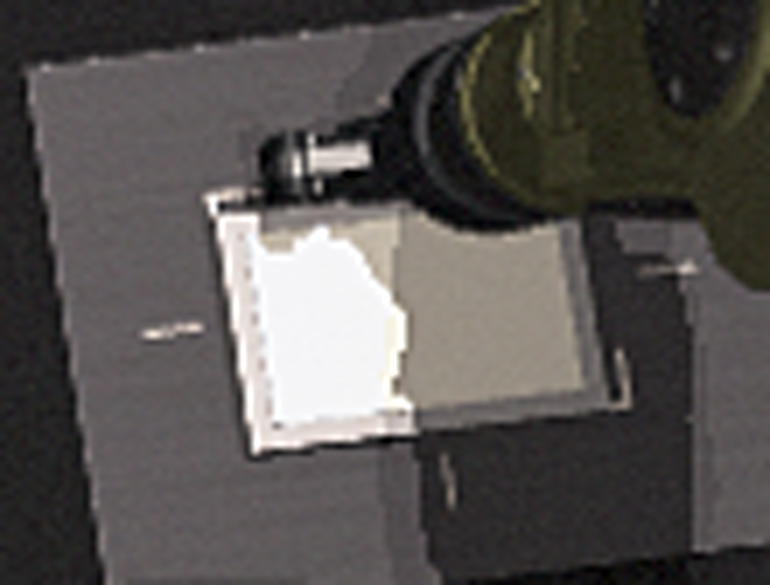

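```bash
python3 -m jog '[[1.5,0,0,0,0.5],[1.5,0,-1,0,0.5],[0,0,-4,0,0.5],[-1,0,-4,0,0.5],[-5,0,0,0,0.5],[-5,0,0,0,0.5],[-5,0,0,0,0.5],[-2,0,0,0,0.5],[0,0,0,0,0.5]]'; python3 st.py
python3 - <<'E'
from plant import bot,cams
from h import *
im=cams.read_camera("top");cv2.imwrite("pics/t6.png",cv2.resize(im[165:255,345:455],None,fx=7,fy=6.5,interpolation=cv2.INTER_CUBIC)[:,:,::-1])
E
python3 st.py
```

```text
time: 5.25
position: [0.4203, -0.052, 0.1046]
tcp_rot: [3.135, 0.167, 0.019]
contact_force: [1.0, 0.0, 0.0]
grip_width: 0.751
stage mm [-105.3    3.1] z 104.6 yawx 6.12 toolz [ 0.012 -0.002 -1.   ]
stage mm [-103.9    2.9] z 104.7 yawx 6.12 toolz [ 0.013 -0.002 -1.   ]
```

View pics/t6.png

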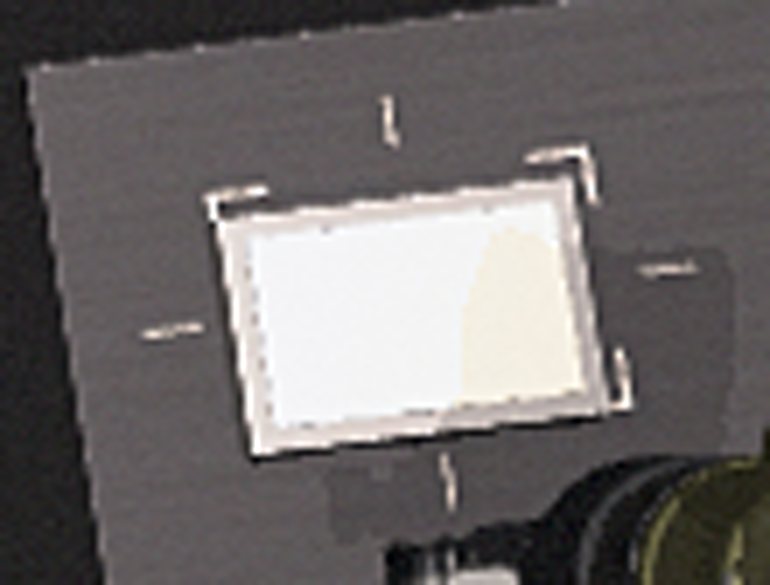

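```bash
cat > tm.py <<'E'
from plant import cams
from meas import *
import sys,json
np.set_printoptions(precision=2,suppress=True)
c=fixed(cams,"top");A=lambda x,y,z:P(c,un(x,y,7,6.5,345,165),z)
t=tile(A,json.loads(sys.argv[1])); m,my,_=marks(A,(390,120),(447,482),(172,330),(668,268))
print("vs wrist marks",rel([.5253,-.0435],6.32,t[0]),"vs top marks",rel(m,my,t[0]),"yaw err",t[1]-6.2,t[2],t[3])
E
python3 tm.py '[[217,215],[572,180],[605,410],[252,455]]'
```

```text
vs wrist marks [-6.83  9.26] vs top marks [-6.79  9.19] yaw err -0.828676535898305 [np.float64(4.666954300615643), np.float64(6.467193698203417), np.float64(5.428963167599428), np.float64(4.76558226174202)] [np.float64(0.1384873077844792), np.float64(0.10111073822774518)]
```

```bash
python3 -m jog '[[0,-0.5,3,0,0.5],[0,0,3,0,0.5],[0,0,2,0,0.5],[0,0,0.8,0,0.5],[0,0,0,0,0.5]]'; python3 st.py
```

```text
time: 5.8
position: [0.4319, -0.0476, 0.0163]
tcp_rot: [3.133, 0.169, 0.035]
contact_force: [0.8, -0.4, -0.5]
grip_width: 0.752
stage mm [-93.3   6.2] z 16.3 yawx 6.17 toolz [ 0.022 -0.003 -1.   ]
```

```bash
python3 -m jog '[[1,0,0.1,0,0.5],[0.6,0,0.1,0,0.5]]'; python3 st.py; python3 -m jog '[[0.4,0,0,0,0.5]]'; python3 st.py
```

```text
time: 6.0
position: [0.4502, -0.0459, 0.0156]
tcp_rot: [3.132, 0.169, 0.037]
contact_force: [0.1, -0.6, -0.6]
grip_width: 0.751
stage mm [-74.9   5.9] z 15.6 yawx 6.17 toolz [ 0.024 -0.003 -1.   ]
time: 6.1
position: [0.456, -0.0455, 0.0165]
tcp_rot: [3.132, 0.169, 0.039]
contact_force: [1.0, -1.0, 0.8]
grip_width: 0.754
stage mm [-69.    5.7] z 16.5 yawx 6.17 toolz [ 0.025 -0.003 -1.   ]
```

```bash
python3 -m jog '[[0.4,0,0.1,0,0.5]]'; python3 st.py; python3 -m jog '[[0.1,0,0.1,0,0.5]]'; python3 st.py
```

```text
time: 6.2
position: [0.4606, -0.0451, 0.0161]
tcp_rot: [3.132, 0.169, 0.039]
contact_force: [-5.4, -0.4, 3.3]
grip_width: 0.746
stage mm [-64.5   5.5] z 16.1 yawx 6.18 toolz [ 0.025 -0.004 -1.   ]
time: 6.3
position: [0.4616, -0.045, 0.0153]
tcp_rot: [3.131, 0.169, 0.038]
contact_force: [-4.0, -1.3, 2.4]
grip_width: 0.752
stage mm [-63.5   5.5] z 15.3 yawx 6.19 toolz [ 0.025 -0.004 -1.   ]
```

```bash
python3 -m jog '[[0.15,0,0,0,0.5]]'; python3 st.py; python3 -m jog '[[-2,0,0,0,0.5],[-1.5,0,-1,0,0.5],[0,0,-4,0,0.5],[0,0,-4,0,0.5]]'; python3 st.py
python3 - <<'E'
from plant import bot,cams
from h import *
im=cams.read_camera("top");cv2.imwrite("pics/t7.png",cv2.resize(im[165:255,345:455],None,fx=7,fy=6.5,interpolation=cv2.INTER_CUBIC)[:,:,::-1])
E
```

```text
time: 6.4
position: [0.462, -0.0449, 0.0152]
tcp_rot: [3.131, 0.169, 0.035]
contact_force: [-3.7, -0.9, 2.2]
grip_width: 0.747
stage mm [-63.1   5.6] z 15.2 yawx 6.18 toolz [ 0.023 -0.004 -1.   ]
time: 6.8
position: [0.4217, -0.0477, 0.1025]
tcp_rot: [3.133, 0.169, 0.027]
contact_force: [0.8, -0.3, -0.2]
grip_width: 0.752
stage mm [-103.4    7.2] z 102.5 yawx 6.19 toolz [ 0.017 -0.003 -1.   ]
```

View pics/t7.png

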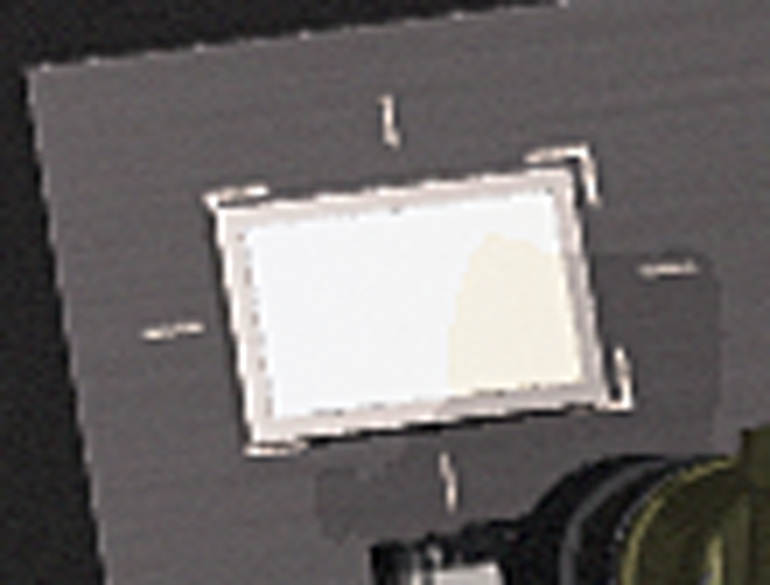

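```bash
python3 tm.py '[[217,208],[573,170],[604,400],[249,441]]'
```

```text
vs wrist marks [-2.56  8.88] vs top marks [-2.52  8.84] yaw err -1.083016514989204 [np.float64(5.165130816327874), np.float64(5.73937032501243), np.float64(4.9854491831906556), np.float64(4.3097699469847415)] [np.float64(0.13906704108741663), np.float64(0.09813305703421746)]
```

```bash
python3 -m jog '[[0,-3,-1,-8,0.2],[0,-3,0,-8,0.2],[0,-3,0,-8,0.2],[0,0,0,-8.5,0.2],[0,0,0,-8.5,0.2],[0,0,0,-8.5,0.2],[0,0,0,-8.5,0.2],[0,0,0,-8.5,0.2],[0,0,0,-8.5,0.2],[0,0,0,-8.5,0.2],[0,0,0,-6.5,0.2]]'
cat >> st.py <<'E'
import sys
print("joints",np.round(s["joint_positions"],2))
if len(sys.argv)>1:
    g=[float(v) for v in sys.argv[1:4]];a=np.radians(6.32)
    w=[.5253+(g[0]*np.cos(a)-g[1]*np.sin(a))/1e3,-.0435+(g[0]*np.sin(a)+g[1]*np.cos(a))/1e3,g[2]/1e3]
    print("tool shift cm to target",tool_shift(s["position"],s["tcp_rot"],w).round(2))
E
python3 st.py -1 108 100
```

```text
time: 7.95
position: [0.4134, 0.0441, 0.1258]
tcp_rot: [2.043, 2.335, 0.056]
contact_force: [0.1, 0.3, 1.2]
grip_width: 0.599
stage mm [-101.6   99.3] z 125.8 yawx 97.63 toolz [ 0.053  0.002 -0.999]
joints [ 0.11  0.01 -0.69  0.82 -0.    1.55]
tool shift cm to target [0.65 9.93 3.1 ]
```

```bash
python3 -m jog '[[0.2,3,1,1.3,0.2],[0.2,3,1,0,0.2],[0,3,1,0,0.2]]'; python3 st.py -1 105 20
```

```text
time: 8.25
position: [0.5055, 0.0594, 0.1019]
tcp_rot: [2.066, 2.312, 0.063]
contact_force: [0.3, 0.5, -0.2]
grip_width: 0.605
stage mm [ -8.4 104.5] z 101.9 yawx 96.44 toolz [ 0.057  0.004 -0.998]
joints [ 0.12  0.2  -0.53  0.78 -0.    1.58]
tool shift cm to target [0.07 0.27 8.22]
```

```bash
python3 -m jog '[[0,0.3,3,0,0.2],[0.2,0,3,0,0.2],[0,0,1.7,0,0.2],[0,0,0,0,0.2]]'; python3 st.py -1 105 18
python3 - <<'E'
from plant import bot,cams
from h import *
im=cams.read_camera("scene");cv2.imwrite("pics/s8.png",cv2.resize(im[120:230,130:260],None,fx=5.5,fy=5.4,interpolation=cv2.INTER_CUBIC)[:,:,::-1])
E
```

```text
time: 8.65
position: [0.5223, 0.0638, 0.0239]
tcp_rot: [2.061, 2.307, 0.078]
contact_force: [0.2, 0.0, 0.2]
grip_width: 0.596
stage mm [  8.8 106.9] z 23.9 yawx 96.44 toolz [ 0.068  0.006 -0.998]
joints [ 0.12  0.32 -0.59  0.6  -0.    1.58]
tool shift cm to target [-0.19 -1.02  0.52]
```

View pics/s8.png

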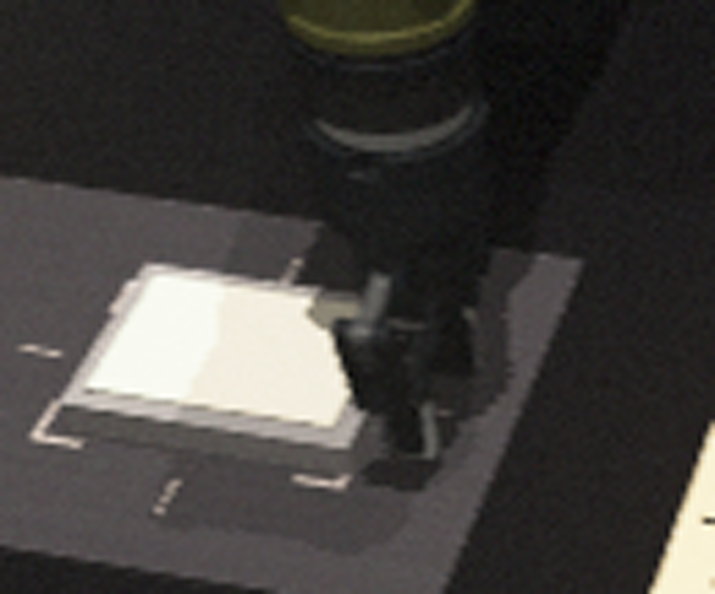

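```bash
python3 -m jog '[[0,-1,0.3,0,0.2],[0,-0.3,0.3,0,0.2]]'; python3 st.py -1 90 16; python3 -m jog '[[-1,0,0.1,0,0.2]]'; python3 st.py -1 80 16
```

```text
time: 8.9
position: [0.5114, 0.0626, 0.0198]
tcp_rot: [2.059, 2.305, 0.083]
contact_force: [0.1, -0.9, -0.5]
grip_width: 0.601
stage mm [ -2.1 107. ] z 19.8 yawx 96.44 toolz [ 0.073  0.007 -0.997]
joints [ 0.12  0.3  -0.62  0.57 -0.    1.58]
tool shift cm to target [-1.7   0.08  0.39]
time: 9.0
position: [0.5124, 0.053, 0.0194]
tcp_rot: [2.057, 2.306, 0.085]
contact_force: [-0.2, -0.3, -0.2]
grip_width: 0.6
stage mm [-2.2 97.4] z 19.4 yawx 96.53 toolz [ 0.074  0.007 -0.997]
joints [ 0.1   0.3  -0.62  0.57 -0.    1.56]
tool shift cm to target [-1.74  0.09  0.35]
```

```bash
python3 -m jog '[[-0.6,0,0.1,0,0.2]]'; python3 st.py;  python3 -m jog '[[-0.4,0,0.1,0,0.2],[-0.3,0,0.1,0,0.2]]'; python3 st.py -1 81.7 18
```

```text
time: 9.1
position: [0.5135, 0.0463, 0.0191]
tcp_rot: [2.056, 2.305, 0.086]
contact_force: [0.7, -0.7, -0.0]
grip_width: 0.6
stage mm [-1.9 90.6] z 19.1 yawx 96.52 toolz [ 0.075  0.007 -0.997]
joints [ 0.09  0.3  -0.62  0.57  0.    1.55]
time: 9.3
position: [0.5154, 0.0395, 0.0184]
tcp_rot: [2.058, 2.305, 0.092]
contact_force: [-1.7, 5.5, 2.6]
grip_width: 0.601
stage mm [-0.7 83.6] z 18.4 yawx 96.49 toolz [ 0.077  0.011 -0.997]
joints [ 0.07  0.31 -0.62  0.56  0.01  1.53]
tool shift cm to target [-0.19 -0.03  0.03]
```

```bash
python3 -m jog '[[-0.25,0,0.1,0,0.2]]'; python3 st.py -1 81.7 18;  python3 -m jog '[[2,0,0,0,0.2],[1.5,0,-1,0,0.2],[0,0,-4,0,0.2],[2,0,-4,0,0.2]]'; python3 st.py
python3 - <<'E'
from plant import bot,cams
from h import *
im=cams.read_camera("top");cv2.imwrite("pics/t9.png",cv2.resize(im[165:255,345:455],None,fx=7,fy=6.5,interpolation=cv2.INTER_CUBIC)[:,:,::-1])
E
```

```text
time: 9.4
position: [0.5162, 0.0372, 0.0176]
tcp_rot: [2.058, 2.305, 0.095]
contact_force: [-1.2, 3.6, 2.6]
grip_width: 0.599
stage mm [-0.2 81.2] z 17.6 yawx 96.5 toolz [ 0.078  0.012 -0.997]
joints [ 0.07  0.31 -0.62  0.56  0.01  1.53]
tool shift cm to target [ 0.05 -0.08 -0.04]
time: 9.8
position: [0.4995, 0.0867, 0.1037]
tcp_rot: [2.065, 2.301, 0.074]
contact_force: [0.8, 1.1, -0.6]
grip_width: 0.597
stage mm [-11.3 132.3] z 103.7 yawx 96.17 toolz [ 0.068  0.003 -0.998]
joints [ 0.18  0.19 -0.54  0.77 -0.01  1.64]
```

View pics/t9.png

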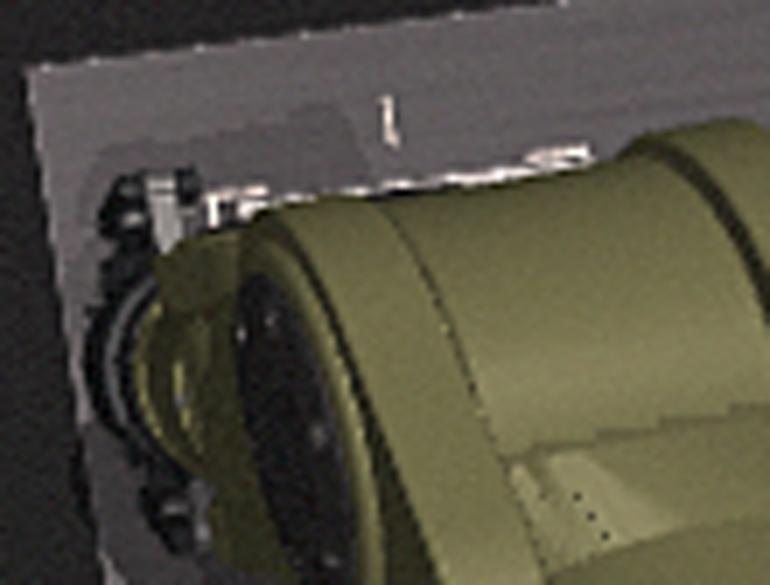

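```bash
python3 -m jog '[[3,1,-3,6,0.6],[3,0.5,-2,6,0.6],[3,0,-1,6,0.6],[3,0,0,6,0.6],[1.5,0,0,6,0.6],[0,0,0,6,0.6]]'
python3 - <<'E'
from plant import bot,cams
from h import *
s=bot.sense(); im=cams.read_camera("wrist"); print(s["position"],s["tcp_rot"],s["time"])
import json;json.dump([list(s["position"]),list(s["tcp_rot"])],open("w2.json","w"))
cv2.imwrite("pics/w10.png",im[:,:,::-1])
im=cams.read_camera("top");cv2.imwrite("pics/t10f.png",im[:,:,::-1]);cv2.imwrite("pics/t10.png",cv2.resize(im[165:255,345:455],None,fx=7,fy=6.5,interpolation=cv2.INTER_CUBIC)[:,:,::-1])
E
python3 st.py
```

```text
time: 10.45
position: [0.529, 0.227, 0.1784]
tcp_rot: [2.699, 1.521, 0.12]
contact_force: [-0.5, -0.5, -0.9]
grip_width: 0.801
[0.5289593  0.22702495 0.17839998] [2.69919244 1.52131878 0.11961239] 10.45
stage mm [ 32.4 267.2] z 178.0 yawx 59.08 toolz [ 0.086  0.001 -0.996]
joints [ 0.42  0.23 -0.3   0.96 -0.03  2.53]
```

View pics/t10.png

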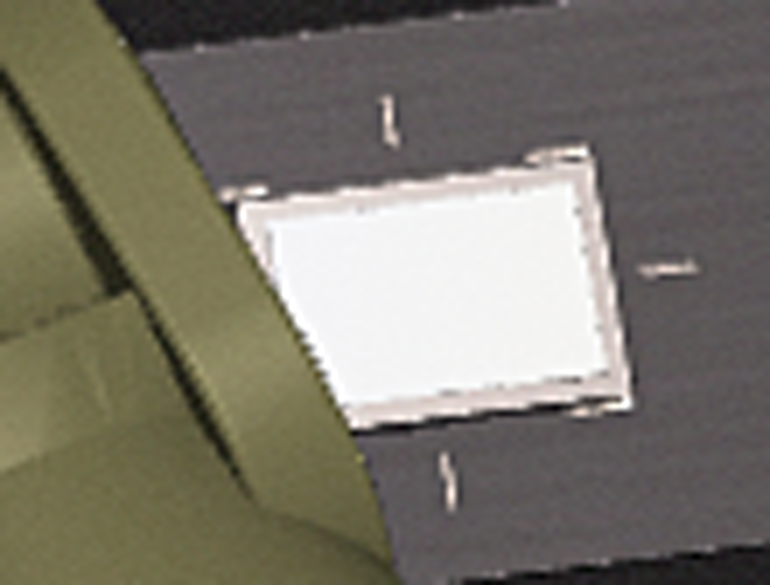

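View pics/w10.png

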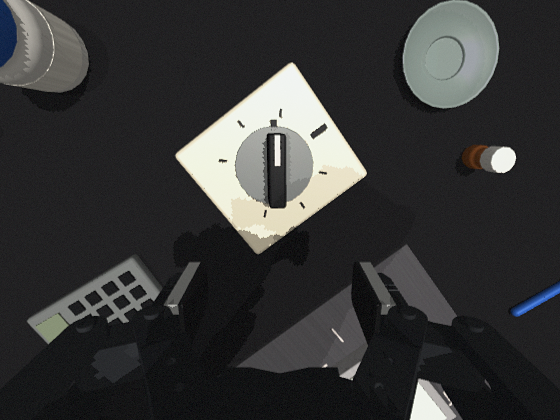

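The picture shows the dial bar aligned with the tool's x axis, with the long index mark clockwise of it at (319,131). Joint 6 would run out of range on the clockwise turn, so I'll go round half a turn first. I'll watch the slow tilt drift while I do.

```bash
python3 - <<'E'
from plant import cams
from h import *
import json
np.set_printoptions(precision=4,suppress=True)
w=json.load(open("w2.json"));c=wrist(cams,np.array(w[0]),w[1])
W=lambda x,y,z:P(c,(x,y),z)
b=[W(*p,.079) for p in [(277,134),(277,207)]]
cs=[W(*p,.03) for p in [(292,63),(366,175),(258,253),(177,156)]]
i=[W(*p,.03) for p in [(325,126),(312,135)]]
print("bar",b,np.mean(b,0),ang(b[1],b[0]),"disc",W(274,165,.039),"idx",i,ang(W(274,165,.039),np.mean(i,0)),ang(i[1],i[0]),"box",np.mean(cs,0))
E
python3 -m jog '[[0,0,0,-8.5,0.6],[0,0,0,-8.5,0.6],[0,0,0,-8.5,0.6],[0,0,0,-8.5,0.6],[0,0,0,-8.5,0.6],[0,0,0,-8.5,0.6]]'; python3 st.py
```

```text
bar [array([0.5676, 0.2793, 0.079 ]), array([0.5394, 0.2331, 0.079 ])] [0.5535 0.2562 0.079 ] 58.629891689665044 disc [0.5538 0.2565 0.039 ] idx [array([0.6094, 0.2609, 0.03  ]), array([0.5958, 0.2602, 0.03  ])] 4.7048233269790805 2.8415017515291345 box [0.5537 0.2553 0.03  ]
time: 11.15
position: [0.5282, 0.2197, 0.1753]
tcp_rot: [1.739, 2.527, 0.066]
contact_force: [0.1, 0.8, -0.2]
grip_width: 0.801
stage mm [ 31.9 261.3] z 175.3 yawx 110.84 toolz [ 0.085 -0.006 -0.996]
joints [ 0.42  0.23 -0.31  0.96 -0.04  1.62]
```

```bash
python3 -m jog '[[0,0,0,-8.5,0.6],[0,0,0,-8.5,0.6],[0,0,0,-8.5,0.6],[0,0,0,-8.5,0.6],[0,0,0,-8.5,0.6],[0,0,0,-8.5,0.6],[0,0,0,-8.5,0.6],[0,0,0,-8.5,0.6],[0,0,0,-8.5,0.6],[0,0,0,-8.5,0.6],[0,0,0,-8.5,0.6],[0,0,0,-8.5,0.6]]'; python3 -m jog '[[0,0,0,-8.5,0.6],[0,0,0,-8.5,0.6],[0,0,0,-8.5,0.6]]';cat > dg.py <<'E'
from plant import bot
from h import *
import sys
s=bot.sense();M=Ro.from_rotvec(s["tcp_rot"]).as_matrix()
print(s["position"].round(4),"yaw",np.degrees(np.arctan2(M[1,0],M[0,0])).round(1),"toolz",M[:,2].round(3),"j6",round(s["joint_positions"][5],2),"shift to axis",tool_shift(s["position"],s["tcp_rot"],[.5537,.2560,float(sys.argv[1])]).round(2))
E
python3 dg.py 0.1
```

```text
time: 12.35
position: [0.5283, 0.2059, 0.1705]
tcp_rot: [-0.897, 2.934, -0.068]
contact_force: [0.5, -0.7, 0.4]
grip_width: 0.803
time: 12.65
position: [0.5283, 0.2024, 0.1694]
tcp_rot: [-1.535, 2.671, -0.096]
contact_force: [-0.3, -0.3, -0.1]
grip_width: 0.803
[0.5283 0.2024 0.1694] yaw -120.2 toolz [ 0.082 -0.024 -0.996] j6 -0.65 shift to axis [-5.77  1.08  6.99]
```

```bash
python3 -m jog '[[-3,0.6,2,1,0.6],[-2.5,0.5,2,0,0.6],[0,0,2,0,0.6]]'; python3 dg.py 0.058
```

```text
time: 12.95
position: [0.5557, 0.2526, 0.1113]
tcp_rot: [-1.52, 2.673, -0.101]
contact_force: [-0.7, 0.5, 0.4]
grip_width: 0.796
[0.5557 0.2526 0.1113] yaw -120.7 toolz [ 0.089 -0.025 -0.996] j6 -0.58 shift to axis [-0.07  0.82  5.28]
```

```bash
python3 -m jog '[[0,0.4,2.2,0.5,0.6],[0,0.4,1.8,0,0.6],[0,0,0.6,0,0.6]]'; python3 dg.py 0.058
python3 - <<'E'
from plant import bot,cams
from h import *
im=cams.read_camera("scene");cv2.imwrite("pics/s11.png",cv2.resize(im[150:270,220:350],None,fx=5.5,fy=5,interpolation=cv2.INTER_CUBIC)[:,:,::-1])
E
```

```text
time: 13.25
position: [0.5523, 0.2526, 0.0599]
tcp_rot: [-1.52, 2.678, -0.106]
contact_force: [-0.6, -0.2, -0.5]
grip_width: 0.802
[0.5523 0.2526 0.0599] yaw -120.8 toolz [ 0.087 -0.03  -0.996] j6 -0.57 shift to axis [-0.36  0.07  0.19]
```

View pics/s11.png

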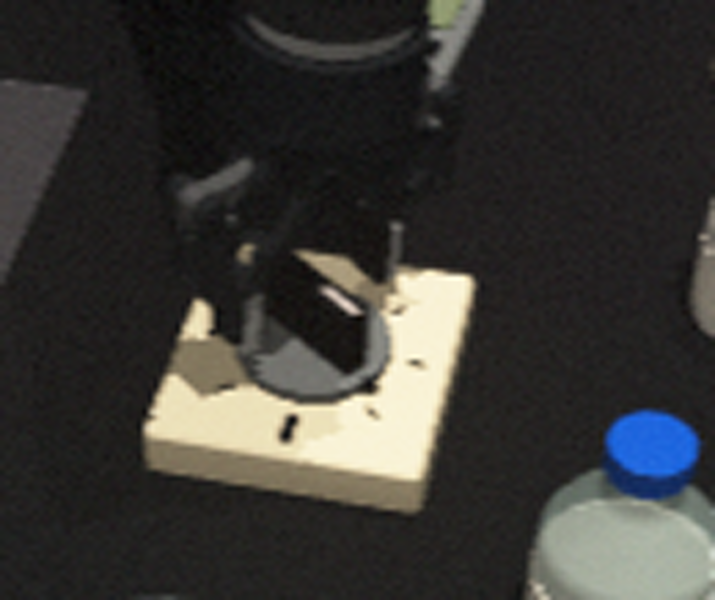

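```bash
python3 -m jog '[[-0.3,0.1,0,0,-0.4],[0,0,0,0,-0.8],[0,0,0,0,-0.8],[0,0,0,0,-0.8]]' 20; python3 dg.py 0.058
```

```text
time: 13.7
position: [0.5536, 0.2558, 0.0621]
tcp_rot: [-1.521, 2.676, -0.103]
contact_force: [0.1, 0.4, -2.2]
grip_width: 0.161
[0.5536 0.2558 0.0621] yaw -120.7 toolz [ 0.087 -0.027 -0.996] j6 -0.57 shift to axis [-0.01  0.03  0.4 ]
```

```bash
python3 -m jog '[[0,0,0,8.5,-0.8],[0,0,0,8.5,-0.8],[0,0,0,8.5,-0.8],[0,0,0,8.5,-0.8],[0,0,0,8.5,-0.8],[0,0,0,6,-0.8]]'; python3 dg.py 0.058
```

```text
time: 14.3
position: [0.5536, 0.2562, 0.0625]
tcp_rot: [-0.259, 3.046, -0.05]
contact_force: [1.8, -0.3, -5.3]
grip_width: 0.151
[0.5536 0.2562 0.0625] yaw -170.2 toolz [ 0.087 -0.025 -0.996] j6 0.29 shift to axis [ 0.03 -0.    0.45]
```

```bash
python3 -m jog '[[0,0,0,4,-0.8],[0,0,0,0.3,-0.8]]'; python3 dg.py 0.058
```

```text
time: 14.5
position: [0.5535, 0.2562, 0.0625]
tcp_rot: [-0.138, 3.053, -0.044]
contact_force: [0.5, -0.5, -4.5]
grip_width: 0.152
[0.5535 0.2562 0.0625] yaw -174.8 toolz [ 0.086 -0.025 -0.996] j6 0.37 shift to axis [ 0.02 -0.01  0.45]
```

Yaw is -174.8, so the bar points at about 5.2°. I'll open the gripper, lift straight up and check.

```bash
python3 -m jog '[[0,0,0,0,0.4],[0,0,0,0,0.4],[0,0,-1,0,0.4],[0,0,-4,0,0.4],[0,0,-4,0,0.4],[4,0,-4,0,0.4],[4,0,-3,0,0.4],[4,0,-2,0,0.4],[4,0,0,0,0.4]]'; python3 dg.py 0.058
python3 - <<'E'
from plant import bot,cams
from h import *
im=cams.read_camera("top");cv2.imwrite("pics/t12f.png",im[:,:,::-1]);cv2.imwrite("pics/t12.png",cv2.resize(im[165:255,345:455],None,fx=7,fy=6.5,interpolation=cv2.INTER_CUBIC)[:,:,::-1])
cv2.imwrite("pics/t12b.png",cv2.resize(im[170:235,265:330],None,fx=9,fy=9,interpolation=cv2.INTER_CUBIC)[:,:,::-1])
s=bot.sense(); im=cams.read_camera("wrist"); print(s["position"],s["tcp_rot"],s["time"])
import json;json.dump([list(s["position"]),list(s["tcp_rot"])],open("w3.json","w"))
cv2.imwrite("pics/w12.png",im[:,:,::-1])
E
```

```text
time: 15.4
position: [0.3861, 0.2469, 0.2366]
tcp_rot: [-0.143, 3.043, -0.036]
contact_force: [-0.2, 0.6, 0.6]
grip_width: 0.698
[0.3861 0.2469 0.2366] yaw -174.5 toolz [ 0.096 -0.019 -0.995] j6 0.52 shift to axis [-15.02  -0.15  19.37]
[0.37938344 0.24474817 0.23442999] [-0.14656527  3.04988111 -0.0396832 ] 15.45
```

View pics/t12.png

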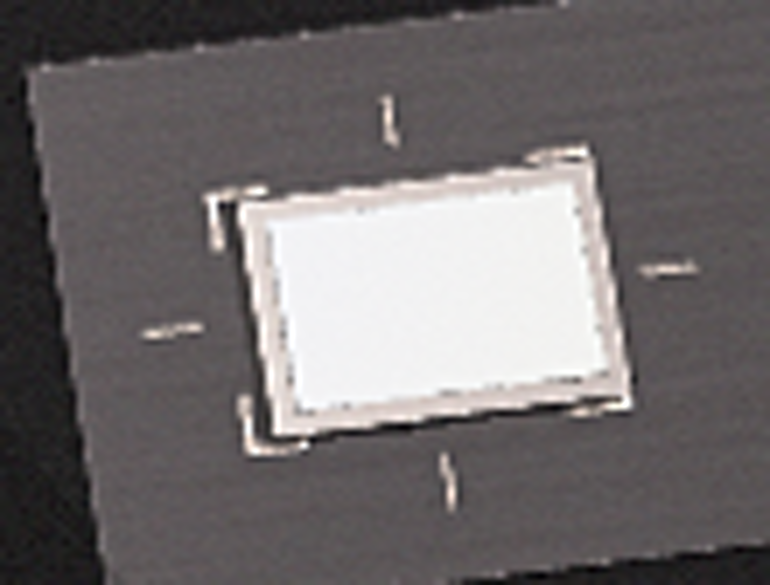

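View pics/t12b.png

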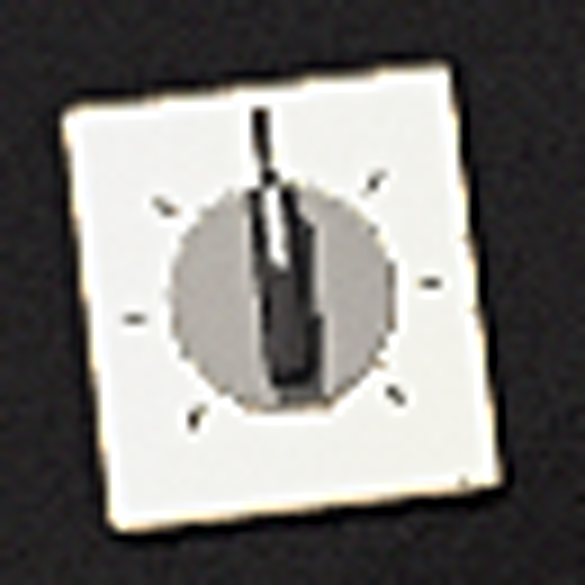

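View pics/w12.png

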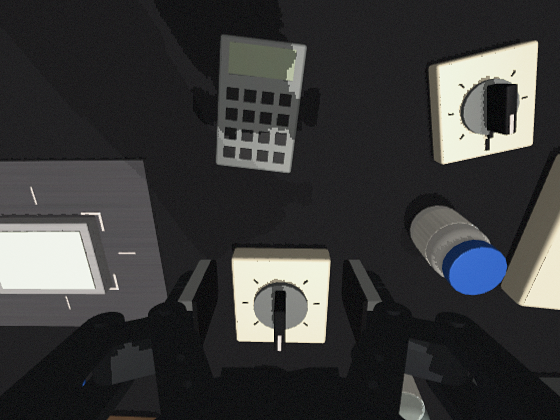

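```bash
python3 tm.py '[[240,205],[588,165],[628,395],[272,436]]'
python3 - <<'E'
from plant import cams
from h import *
c=fixed(cams,"top");B=lambda x,y,z:P(c,un(x,y,9,9,265,170),z)
b=[B(*p,.079) for p in [(270,188),(292,382)]];print("bar",np.mean(b,0),ang(b[1],b[0]))
n=[B(*p,.079) for p in [(272,185),(283,265)]];print("white line",ang(n[1],n[0]))
print("nose",ang(B(284,297,.039),B(269,180,.045)),"idx",ang(B(284,297,.039),B(262,133,.03)),"box edges 5.2")
E
```

```text
vs wrist marks [-1.8   0.47] vs top marks [-1.71  0.43] yaw err -0.5194504977449794 [np.float64(5.666603423246471), np.float64(5.719301995146154), np.float64(5.012152760411882), np.float64(6.314217264662543)] [np.float64(0.1361001154056009), np.float64(0.09730456577400362)]
bar [0.55185201 0.2559423  0.079     ] 5.038928148494005
white line 6.386443595365257
nose 5.989944467132905 idx 6.074138688723127 box edges 5.2
```

```bash
python3 -m jog '[[-1,-3,-3,0,0.4],[-1,-5,-2,0,0.4],[-1,-5,0,0,0.4],[-1,-5,0,0,0.4],[-1,-5,0,0,0.4],[-1,-4,0,0,0.4],[0,0,0,0,0.4]]'
python3 - <<'E'
from plant import bot,cams
from h import *
s=bot.sense(); im=cams.read_camera("wrist"); print(s["position"],s["tcp_rot"],s["time"])
import json;json.dump([list(s["position"]),list(s["tcp_rot"])],open("w4.json","w"))
cv2.imwrite("pics/w13.png",im[:,:,::-1])
E
```

```text
time: 16.2
position: [0.4678, -0.0171, 0.3063]
tcp_rot: [-0.165, 3.032, -0.042]
contact_force: [0.9, 0.4, 0.5]
grip_width: 0.7
[ 0.46783419 -0.01712258  0.30625822] [-0.16548628  3.03194862 -0.04216232] 16.2
```

View pics/w13.png

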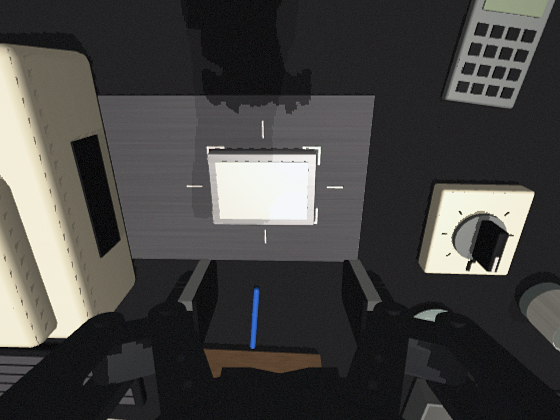

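Run:
```python
import cv2
im=cv2.imread("pics/w13.png")
cv2.imwrite("pics/w13a.png",cv2.resize(im[115:250,180:350],None,fx=4.5,fy=4.4,interpolation=cv2.INTER_CUBIC))
```

```text
(no output)
```

View pics/w13a.png

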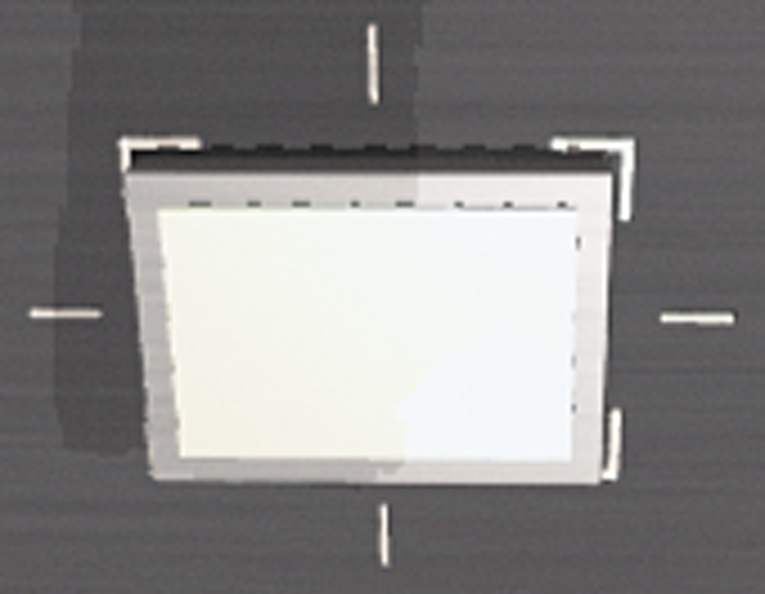

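Run:
```python
from plant import cams
from meas import *
import json
np.set_printoptions(precision=4,suppress=True)
w=json.load(open("w4.json"));c=wrist(cams,np.array(w[0]),w[1])
A=lambda x,y,z:P(c,un(x,y,4.5,4.4,180,115),z)
m=marks(A,(384,535),(373,63),(697,319),(65,314));print("marks",m)
t=tile(A,[(603,483),(153,479),(127,174),(612,173)]);print("tile",t,"rel mm",rel(m[0],m[1],t[0]),t[1]-m[1])
```

```text
marks (array([ 0.5261, -0.043 ]), np.float64(6.323628681278983), (np.float64(6.324336708468597), np.float64(6.322920654089373)))
tile (array([ 0.525 , -0.0434]), np.float64(6.560880028731626), [np.float64(6.490027471493022), np.float64(6.729263525513616), np.float64(7.099855261498368), np.float64(5.885361480604147)], [np.float64(0.14009368967005537), np.float64(0.09899669340740475)]) rel mm [-1.1011 -0.2784] 0.2372513474526432
```

The tile reads (-1.1, -0.3) mm off centre and 0.2° from square. The dial pointer is on the long mark and the arm is clear, so I'm handing in.

```bash
python3 -c "
from plant import bot
print(bot.close_job())"
```

```text
the job is handed in; nothing more can be done
None
```

I pushed the tile first on its far long edge, then on its near long edge, and last on its left short edge. I then turned the middle-sized selector's dial to its long index mark. I handed in at about 16 s of the 64 s.

| Last check | Reading | Allowed |
|---|---|---|
| Tile centre, wrist camera | 1.1 mm too near the robot, 0.3 mm to the right | 5 mm |
| Tile square, wrist camera | 0.2° off | 4° |
| Tile centre, top camera | 1.8 mm too near the robot, 0.4 mm to the left | 5 mm |
| Tile square, top camera | 0.5° off | 4° |
| Dial pointer against the index | about 1° or less | 4.5° |

- **Disagreements:** the two cameras differ by under 1 mm on the tile's centre, and both are inside the limit. I trust the wrist view more, because its picture gave the tile's size correctly.
- **Tilt:** the tool drifted to about 5° off vertical during the run. This did not stop the dial grip or the last tile push.
- **Bystanders:** none looked moved in the last pictures, but I did not measure their positions again.
- **Arm:** at hand-in it was raised about 0.3 m above the bench, touching nothing.

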